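# Set up the coffee strainer stand and clamp its arm at the mark

### The job

Make the strainer stand ready for pouring: lower the loose round strainer into the ring of the stand's sliding arm so that it sits fully home, then raise the arm, with its cam lever as the handle, until the top of its collar is level with the dark ring scored round the post, and while holding it there swing the lever fully closed. The open cam does not carry the arm, so do not let it drop, and do not close the cam at any other height. Finish with the arm still firmly gripped in the hand, and leave the jebena, the sugar bowl and the cups as they are.

Things in the scene. Friction and masses are not known exactly. Their poses are not given: they have to be found in the camera images.
- stand: fixed strainer stand: dark wooden base plate 130 x 220 x 16 mm and a steel post, 16 mm thick, top 235 mm above the table. Origin: post axis at table level, z up. The base reaches 65 mm from the post along -y and 155 mm along +y; the arm's ring points along +y. Yaw differs by up to 0.3 rad either way; at 0 its axes are the world's, so -x faces the robot.
- mark (a point): the dark ring, 3 mm wide, scored round the post, 191 mm above the table; the point is on the post axis at mid-width. The collar's top must be brought level with it.
- slide_arm: aluminium arm, slides up and down the post without turning; 0.41 kg with its lever, friction under 1 N: with the cam open it drops to a stop ring, where it starts. Collar 38 mm wide, 36 mm high round the post; ring of 86 mm diameter centred 88 mm from the post along +y. Origin: post axis at the collar's underside, 85 mm above the table at the start; reaches the mark after 70 mm, at most 95.
- collar_top (a point): centre of the collar's top face, 36 mm above the arm's origin. Level with point mark when the arm is at the mark.
- ring_seat (a point): centre of the ring's ledge, where the underside of the strainer's flange comes to rest; 14 mm above the arm's origin (99 mm above the table at the start). The ledge has a through hole of 60 mm diameter and is surrounded by a lip 6 mm high of 75 mm inner diameter.
- lever (a joint): cam lever angle, rad, about its upright hinge: 0 = fully closed, at a stop, pointing along the stand's -y; opens clockwise seen from above, up to 1.4, nearly along the stand's -x. Starts at 1.05 to 1.35. Stiff, stays where put: about 0.1 N m, up to 0.5 N m below 0.8 rad, where the eccentric begins to bite on the post.
- lever_hinge (a point): the lever's hinge axis, 21 mm from the post axis towards the stand's -x, at the lever's mid-height, 18 mm above the arm's origin (103 mm above the table at the start).
- lever_grip (a point): good point to pinch the lever, 80 mm from the hinge axis, at mid-height. The lever's dark flat paddle stands on edge: 10 mm thick, 26 mm high, from 27 to 103 mm from the hinge; pinch it across its thickness from above. The lever points from point lever_hinge to this point.
- strainer: loose steel strainer, about 90 g, upright on the table left of the stand. Perforated tapered basket (42 mm wide at the bottom, 57 at the top, 20 high); on it a round flange, 72 mm diameter, 20 to 24 mm above the bottom; in the middle an upright lifting knob, 14 mm diameter, from 24 to 56 mm above the bottom. Origin: centre of the basket's bottom, z up.
- strainer_flange (a point): centre of the underside of the strainer's flange, 20 mm above its origin; it coincides with point ring_seat when the strainer sits home.
- cup: small white porcelain cup, 60 mm wide and 45 mm high, standing on the stand's base under the ring. Leave it standing. Origin: centre of its foot.
- jebena: clay coffee pot on its straw-coloured ring, about 140 mm wide (190 mm over spout and handle), 225 mm high, to the right. Leave it. Origin: centre underneath.
- sugar_bowl: chrome sugar bowl with a hinged domed lid, 116 mm over its handles, 96 mm high, right of and beyond the stand. Leave it. Origin: centre underneath.
- cup_tray: round steel tray of 214 mm diameter with four more of the small cups on it, 53 mm high, left of and beyond the stand. Leave it. Origin: centre underneath.
Not all that is in view belongs to the job. What is shaped like the strainer but brown or turquoise is not meant. What is shaped like the cup but orange is not meant.

How it is judged:
On the way, in this order (a step that is already met when the one before it is completed fails the run):
1. the strainer sits fully home in the ring, let go, with the cam lever still open (distance between strainer_flange and ring_seat below 0.004 m and angle between strainer's own z axis and vertical below 0.06 rad and contact force between the fingers and strainer below 0.1 N and value of joint lever above 0.85 rad), for 0.2 s.
2. the arm is held with its collar's top at the mark while the lever is still open (z of collar_top in the frame of mark between -0.004 and 0.004 m and contact force between the fingers and slide_arm above 1 N and value of joint lever above 0.7 rad), for 0.2 s.
At the end, for the whole second after the job is handed in: lever within 0.12 rad of closed; collar top within 4 mm of the mark; fingers gripping the arm or its lever (over 8 N), at rest; strainer let go, home in the ring within 4 mm and 0.06 rad; cup within 15 mm and upright (0.15 rad); jebena, sugar bowl and tray within 20 mm of their places (value of joint lever below 0.12 rad and z of collar_top in the frame of mark between -0.004 and 0.004 m and contact force between the fingers and slide_arm above 8 N and linear speed of slide_arm below 0.02 m/s and distance between strainer_flange and ring_seat below 0.004 m and angle between strainer's own z axis and vertical below 0.06 rad and contact force between the fingers and strainer below 0.1 N and distance of cup from where it was at the start of the episode below 0.015 m and angle between cup's own z axis and vertical below 0.15 rad and distance of each of jebena, sugar_bowl, cup_tray from where it was at the start of the episode below 0.02 m); the arm keeps its last pose, push and grip.
It fails at once if the cam is closed away from the mark (lever under 0.45 rad with the collar's top more than 6 mm off the mark) (value of joint lever below 0.45 rad and (z of collar_top in the frame of mark above 0.006 m or z of collar_top in the frame of mark below -0.006 m)).
It fails at once if the sliding arm is let drop or jerked (faster than 0.6 m/s) (linear speed of slide_arm above 0.6 m/s).
It fails at once if jebena, sugar bowl, tray of cups or the cup under the ring is pushed away or tipped (distance of any of jebena, sugar_bowl, cup_tray, cup from where it was at the start of the episode above 0.03 m or angle between any of jebena, sugar_bowl's own z axis and vertical above 0.25 rad or angle between cup's own z axis and vertical above 0.35 rad).
It also fails if it takes over 64 s, if anything falls off the work surface, if the arm or the gripper's body presses on something with over 40 N, if the wrist force passes 120 N, or if a joint passes its speed limit or range.

### The arm

A 7-joint arm with a two-finger parallel gripper is mounted at the origin on the work surface. World frame = base frame: x ahead of the robot, y to its left, z up, the work surface at z = 0. Lengths are in m, angles in rad, forces in N, time in s.
With the tool pointing down it reaches from about 0.425 to 0.95 m from the base axis. Payload 4.7 kg.
Tool frame: the origin (TCP) lies between the finger pads; the fingertips stand 25 mm ahead of it and the grasp point (between the pads) lies 6 mm ahead of it; z points along the fingers, y is the line along which they close (so a half turn about z gives the same grasp; the last joint's range is limited). The gripper opens to 85 mm and grips with 20 to 120 N. Pads are 22 mm wide; open, the fingers measure 114 mm over their backs; the gripper's body (76 mm by 85 mm) begins 54 mm behind the grasp point. The pads swing forward as they close: fully open they stand 13 mm farther back than shut.
Start: joints at [-1.319, 0.469, -0.049, 1.532, 0.024, 1.141, -0.082], TCP at [0.187, 0.649, 0.256] pointing down, gripper open.
Joint ranges: [-2.59, 2.59], [-0.33, 1.99], [-1.39, 1.29], [0.1, 2.45], [-1.04, 4.18], [0.21, 1.99], [-2.66, 2.66]. Speed limits (rad/s): [2.57, 2.57, 3.14, 3.14, 3.14, 3.14, 3.14].

### API

Orientations are given as a 3x3 rotation matrix whose columns are the frame's x, y, z axes.
In Python, from rig import * gives the robot as it stands. Calls block until the motion is done:
- movep(position, orientation): joint-space move of the TCP to a pose.
- move_l(position, attitude=None, feed=0.15, until_force=None): straight line of the TCP; attitude=None keeps the orientation; feed is the mean speed in m/s. With until_force (N) it stops when the force on the tool has changed by that much, and returns True; else False.
- move_joints(angles): joint-space move.
- command_gripper(opening, newtons=None): finger opening in m; newtons is the grip in N (None keeps the last); returns when the fingers have stopped.
- sleep(seconds).
- inverse_kinematics(position, orientation): joint angles nearest the present ones, or None.
- sense(): the state.
- camera(name): name is "scene" or "top"; returns (picture, depth): 480x640x3 uint8, red, green, blue; 480x640 float32, m along the optical axis (not along the pixel's ray), 0 where there is no reading.
- camera_params(name): a dict with "K" (3x3 intrinsics, pixels), "position" and "rotation" of the camera in the world. Camera axes: x right, y down, z forward; pixel columns grow to the right and rows downward; lengths in m; the calibration is good to about 2 mm. A picture is of the moment at which its call begins. camera_params takes no time and is no camera call.
A pose or a line that the arm cannot do raises Unreachable and nothing moves.
- finish_job(): hands the job in; it is judged then, once.
The state is a dict: "time_s": time; "joint_pos": joint angles; "qd": joint speeds; "joint_efforts": joint torques, N m; "position": TCP position; "tcp_rot": TCP orientation; "wrist_force": force on the tool from outside, world axes, zero at the start; "ft_torque": the same for the moment, N m; "finger_gap": finger opening in m; "gripper_force": force on a finger pad.
Only numpy, scipy, OpenCV 4.12 (cv2) and the standard library are available. Lean on these libraries where they do the work, as an engineer would, in place of code of your own. Each camera call takes 0.05 s, during which the arm holds its last target. There are 200 camera calls.

## Working session

There is one attempt and no reset: what is moved stays moved. The work goes in short steps, each a Python script; the robot and the scene stay as the last script left them, time stands still between calls to the robot, and variables do not carry over. Pictures are saved under pics/ and viewed, at most 12 in all, crops included, and the job is handed in when it is done.

```bash
mkdir -p pics; ls; python3 - <<'E'
from rig import *
import cv2,numpy as np
for n in("scene","top"):
    p,d=camera(n); cv2.imwrite(f"pics/{n}0.png",p[:,:,::-1]); np.savez(f"{n}0.npz",p=p,d=d)
    c=camera_params(n); print(n,c["K"],c["position"],c["rotation"])
E
```

```text
pics
scene [[468.00986622   0.         315.33903336]
 [  0.         468.00986622 235.79198088]
 [  0.           0.           1.        ]] [ 1.1315584  -0.68563864  0.69270006] [[ 0.74739607  0.37840302 -0.54608632]
 [ 0.66403528 -0.39903961  0.6323168 ]
 [ 0.02136052 -0.83521167 -0.54951359]]
top [[540.31097109   0.         312.56510597]
 [  0.         540.31097109 237.28938953]
 [  0.           0.           1.        ]] [ 0.48310169 -0.01442183  1.43004449] [[ 0.01295576 -0.99858633  0.05155093]
 [-0.99986182 -0.01240081  0.01107036]
 [-0.01041543 -0.05168723 -0.99860901]]
```

View pics/scene0.png

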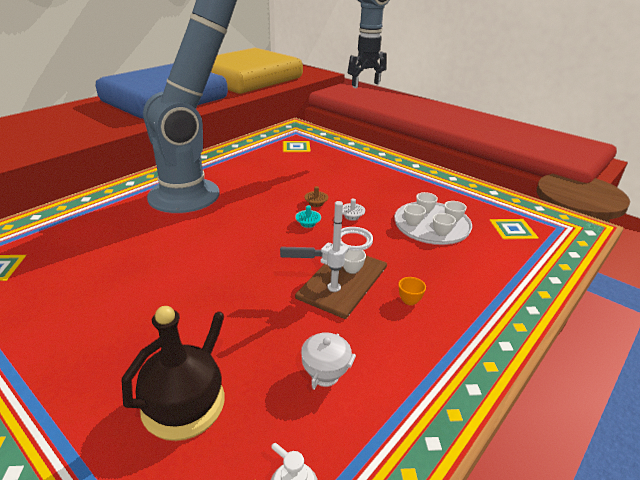

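View pics/top0.png

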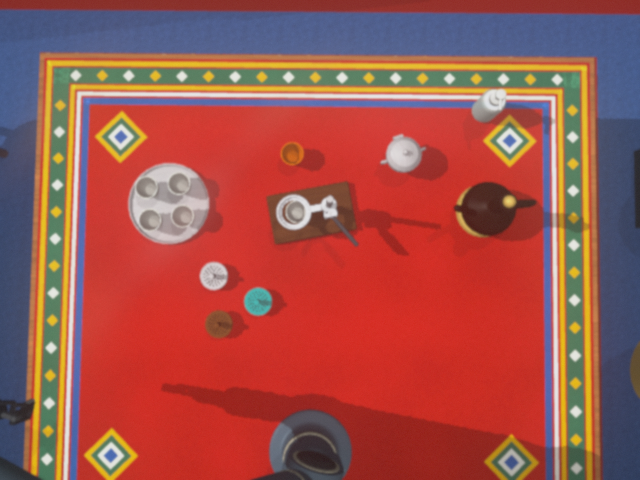

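The scene view shows the stand's post at about (338,245), with its lever pointing left and the strainer at (352,210). The top view shows the steel strainer at (214,276), ring at (294,210), collar at (329,207) and lever tip at (354,243).

```bash
cat > h.py <<'E'
import numpy as np,cv2
from rig import *
def ray(n,u,v,z):
    c=camera_params(n);K=c["K"];R=np.array(c["rotation"]);P=np.array(c["position"])
    d=R@np.linalg.solve(K,[u,v,1.]);return P+d*(z-P[2])/d[2]
def proj(n,X):
    c=camera_params(n);q=np.array(c["K"])@(np.array(c["rotation"]).T@(np.array(X)-c["position"]));return q[:2]/q[2]
def down(yaw): # tool z down, closing axis y at angle yaw from world x
    y=np.array([np.cos(yaw),np.sin(yaw),0]);z=np.array([0,0,-1.]);return np.column_stack([np.cross(y,z),y,z])
def big(m,x0,y0,x1,y1):
    w=np.zeros_like(m,np.uint8);w[y0:y1,x0:x1]=m[y0:y1,x0:x1]*255
    cs,_=cv2.findContours(w,cv2.RETR_EXTERNAL,cv2.CHAIN_APPROX_NONE);return max(cs,key=cv2.contourArea)
E
python3 - <<'E'
from h import *
f=np.load("top0.npz");p,d=f["p"],f["d"];h=cv2.cvtColor(p,cv2.COLOR_RGB2HSV)
H,S,V=[h[...,i].astype(int) for i in range(3)]
grey=(S<70)&(V>90)
c=big(grey,190,255,238,298);e=cv2.minEnclosingCircle(c);print("strainer",e,cv2.fitEllipse(c),ray("top",*e[0],.024))
notred=~((S>190)&(V>120))
c=big(notred,255,175,357,250);print("base rect",cv2.minAreaRect(c))
brown=(V<120)&(S>60)
c=big(brown,255,175,357,250);r=cv2.minAreaRect(c);print(r);b=cv2.boxPoints(r);print([ray("top",*q,.016)[:2].round(4) for q in b])
c=big(grey,270,190,313,232);e=cv2.minEnclosingCircle(c);print("ring",e,ray("top",*e[0],.105))
C=p[165:255,180:370];D=d[165:255,180:370]
cv2.imwrite("pics/crop.png",cv2.resize(C[:,75:,::-1],None,fx=6.5,fy=6.5,interpolation=cv2.INTER_CUBIC))
g=np.load("scene0.npz")["p"][190:320,260:400];cv2.imwrite("pics/crops.png",cv2.resize(g[:,:,::-1],None,fx=4.5,fy=4.5,interpolation=cv2.INTER_CUBIC))
E
```

```text
strainer ((213.60203552246094, 275.4591979980469), 13.837422370910645) ((213.4650421142578, 275.68402099609375), (26.37198257446289, 26.825626373291016), 70.54727935791016) [0.45307029 0.25731076 0.024     ]
base rect ((311.0, 213.0), (90.0, 66.0), 0.0)
((316.45379638671875, 223.0747833251953), (80.126220703125, 39.88595199584961), 1.4502161741256714)
[array([0.5425, 0.0972]), array([0.6476, 0.0963]), array([ 0.6447, -0.1144]), array([ 0.5399, -0.1126])]
ring ((294.17327880859375, 211.7376251220703), 19.057580947875977) [0.61394674 0.04637609 0.105     ]
```

View pics/crop.png

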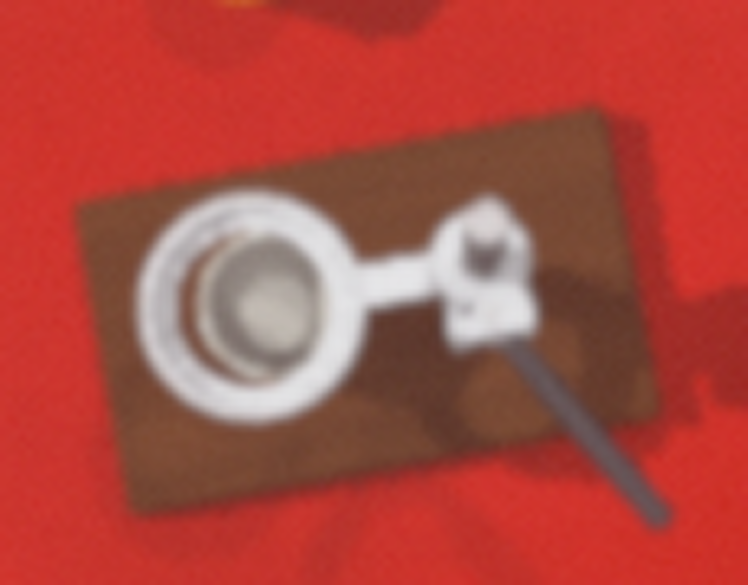

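View pics/crops.png

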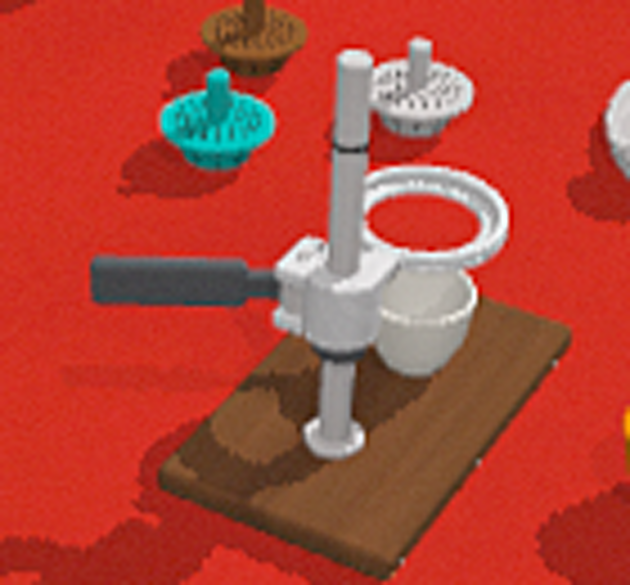

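The crops show, in crop pixels, the top-view ring centred at (251,306), post top at about (487,208), base corners at (80,205), (597,108), (660,415), (132,512), and the lever running from (510,345) to (660,520). In the scene crop the post top is at (355,58) and the dark mark at (349,148).

```bash
python3 - <<'E'
from h import *
t=lambda X,Y,z:ray("top",255+(X+.5)/6.5-.5,165+(Y+.5)/6.5-.5,z)[:2]
s=lambda X,Y:(260+(X+.5)/4.5-.5,190+(Y+.5)/4.5-.5)
c=np.array([t(*q,.016) for q in[(80,205),(597,108),(660,415),(132,512)]])
ys=[c[0]-c[1],c[3]-c[2]];xs=[c[0]-c[3],c[1]-c[2]]
print("sizes",[np.linalg.norm(v) for v in ys+xs])
yaws=[np.arctan2(-v[0],v[1]) for v in ys]+[np.arctan2(v[1],v[0]) for v in xs];print("yaws",yaws)
ring=t(251,306,.105);post=t(487,206,.235)
v=ring-post;yaw=np.arctan2(-v[0],v[1]);print("ring",ring,"post",post,np.linalg.norm(v),yaw)
yb=np.mean(yaws);Y=np.array([-np.sin(yb),np.cos(yb)])
pb=c.mean(0)-.045*Y;print("post from base",pb,"ring from base",pb+.088*Y)
print("post scene",ray("scene",*s(355,57),.235),"mark",ray("scene",*s(349,148),.191))
# scene ring outer: extremes
f=np.load("scene0.npz");p,d=f["p"],f["d"];h=cv2.cvtColor(p,cv2.COLOR_RGB2HSV)
# lever
for z in(.116,):
  a=t(510,345,z);b=t(660,520,z);l=b-a;print("lever",a,b,np.arctan2(l[1],l[0]),"len",np.linalg.norm(l))
# ring by mask in the top view, red/brown excluded, fit on outer contour left part
f=np.load("top0.npz");p=f["p"];h=cv2.cvtColor(p,cv2.COLOR_RGB2HSV)
m=((h[...,1]<90)&(h[...,2]>140)).astype(np.uint8)*255;w=np.zeros_like(m);w[190:235,268:314]=m[190:235,268:314]
cs,_=cv2.findContours(w,0,1);k=max(cs,key=cv2.contourArea)[:,0];k=k[k[:,0]<305]
A=np.c_[k,np.ones(len(k))];x=np.linalg.lstsq(A,(k**2).sum(1),rcond=None)[0];print("ringfit",x[:2]/2,np.sqrt(x[2]+(x[:2]**2).sum()/4),ray("top",*x[:2]/2,.105))
# strainer in scene: grey mask box
ps=np.load("scene0.npz");d=ps["d"];
u=s(420,90);print("strainer scene flange centre",ray("scene",*u,.024),"knobtop",ray("scene",*s(420,45),.056))
E
```

```text
sizes [np.float64(0.213103064162778), np.float64(0.2164631136198998), np.float64(0.12633183299798487), np.float64(0.12713540403403678)]
yaws [np.float64(0.1980692182332698), np.float64(0.19434834244900515), np.float64(0.18424195056078857), np.float64(0.21074724277872586)]
ring [0.61412501 0.04879585] post [ 0.63655712 -0.03763391] 0.0892933552238589 0.2539385246549481
post from base [ 0.63080935 -0.03807894] ring from base [0.61359807 0.04822153]
post scene [ 0.62932021 -0.03582138  0.235     ] mark [ 0.63255526 -0.04070872  0.191     ]
lever [ 0.59950806 -0.04916722] [ 0.53450829 -0.10598164] -2.423288944889822 len 0.08632988464249819
ringfit [293.29772527 211.62048453] 17.75534330242868 [0.61421057 0.04853736 0.105     ]
strainer scene flange centre [0.45468414 0.25920404 0.024     ] knobtop [0.45262079 0.25844772 0.056     ]
```

```bash
python3 - <<'E'
from h import *
yaw=.197;R=down(yaw);S=np.array([.4535,.258,0])
print(sense()["time_s"])
for Rr in(R,down(yaw+np.pi)):
    q=inverse_kinematics([*S[:2],.2],Rr);print(None if q is None else np.round(q,2))
hinge=np.array([.6104,-.0421])
for th in(1.05,.5,0):
    a=-1.374-th;g=hinge+.08*np.array([np.cos(a),np.sin(a)])
    for k in(0,np.pi):
        q=inverse_kinematics([*g,.18],down(a+np.pi/2+k));print(th,k,g,None if q is None else np.round(q,2))
command_gripper(.05,30)
movep([*S[:2],.15],R)
move_l([*S[:2],.054],feed=.12)
command_gripper(0.0,30)
s=sense();print(s["finger_gap"],s["gripper_force"],s["position"],s["time_s"])
move_l([*S[:2],.21],feed=.15)
movep([.614,.0485,.21],R)
s=sense();print(s["finger_gap"],s["joint_pos"],s["position"],s["time_s"])
for n in("scene","top"):
    p,d=camera(n);np.savez(f"{n}1.npz",p=p,d=d)
    if n=="scene":a=cv2.resize(p[130:320,230:430],None,fx=2.9,fy=2.9,interpolation=2)
    else:b=cv2.resize(p[165:255,255:365],None,fx=4,fy=4,interpolation=2)
cv2.imwrite("pics/held.png",a[:,:,::-1])
E
```

```text
0.1
[-0.88  0.29  0.34  1.97 -0.12  0.9  -0.28]
[-0.38  0.3  -0.26  1.95  0.1   0.91  2.65]
1.05 0 [ 0.55012873 -0.09470583] [-0.6   0.5   0.94  1.93 -0.5   0.96 -0.27]
1.05 3.141592653589793 [ 0.55012873 -0.09470583] [-0.25  0.38  0.45  1.92 -0.21  0.89  2.58]
0.5 0 [ 0.58651366 -0.11845079] [-0.49  0.55  0.88  1.84 -0.5   0.99  0.29]
0.5 3.141592653589793 [ 0.58651366 -0.11845079] [ 0.91  0.73 -1.18  1.76  0.73  1.17  2.35]
0 0 [ 0.62604228 -0.12055584] [-0.42  0.59  0.79  1.74 -0.48  1.02  0.74]
0 3.141592653589793 [ 0.62604228 -0.12055584] [-0.58  0.73  1.11  1.75 -0.72  1.13 -2.19]
0.012690419122536985 29.330942630767822 [0.45365341 0.25819313 0.05449956] 3.675
0.012860438271861271 [-0.48103424  0.43754733  0.44812659  1.75364436 -0.22131837  1.001872
  0.24990213] [0.61327202 0.05057558 0.20933667] 5.9
```

View pics/held.png

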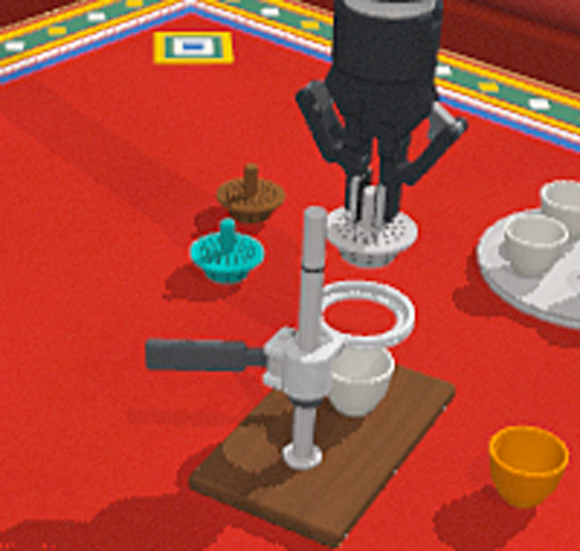

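```bash
python3 - <<'E'
from h import *
sleep(.3);s=sense();P=s["position"];print(P,s["tcp_rot"][:,2])
p,_=camera("scene");big_=cv2.resize(p,None,fx=8,fy=8,interpolation=cv2.INTER_CUBIC)
h=cv2.cvtColor(big_,cv2.COLOR_RGB2HSV);m=((h[...,1]<115)&(h[...,2]>70)).astype(np.uint8)
def circ(c,r,z,n="scene"):
    a=np.linspace(0,2*np.pi,400);q=np.array([proj(n,[c[0]+r*np.cos(t),c[1]+r*np.sin(t),z]) for t in a]);return q.min(0),q.max(0)
zb=P[2]-.0545
print("flange pred from TCP top",circ(P,.036,zb+.024),"bot",circ(P,.036,zb+.020))
print("ring pred",circ([.614,.0485],.043,.105),circ([.614,.0485],.0375,.105))
def ext(x0,y0,x1,y1):
    w=m[y0*8:y1*8,x0*8:x1*8];n,l,st,_=cv2.connectedComponentsWithStats(w);i=1+np.argmax(st[1:,4]);x,y,a,b=st[i,:4]
    return (x/8+x0-.5,y/8+y0-.5),((x+a)/8+x0-.5,(y+b)/8+y0-.5)
print("flange",ext(338,200,380,224))
print("ring",ext(346,226,380,252))
o=big_[195*8:252*8,335*8:385*8];cv2.imwrite("pics/fl.png",cv2.resize(o,None,fx=1.3,fy=1.3)[:,:,::-1])
E
```

```text
[0.61386174 0.04919629 0.21013571] [ 1.37660119e-04  2.37488189e-04 -9.99999962e-01]
flange pred from TCP top (array([339.92346657, 200.2687984 ]), array([372.7213466 , 216.67730575])) bot (array([339.83238396, 201.81527042]), array([372.55991295, 218.28053255]))
ring pred (array([335.08002969, 226.653777  ]), array([372.76795275, 247.42748438])) (array([337.48394613, 227.90127556]), array([370.3474068 , 246.01298112]))
flange ((np.float64(337.5), np.float64(199.5)), (np.float64(373.375), np.float64(223.5)))
ring ((np.float64(345.5), np.float64(226.25)), (np.float64(372.5), np.float64(251.5)))
```

View pics/fl.png

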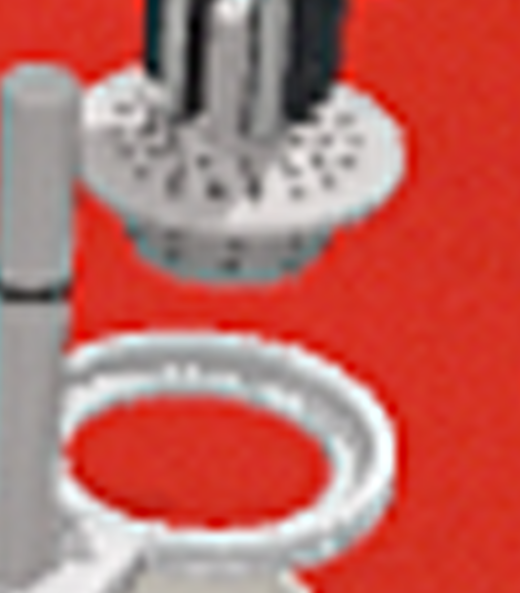

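```bash
python3 - <<'E'
from h import *
x=[.6140,.0480]
move_l([*x,.148],feed=.1);
r=move_l([*x,.1315],feed=.03,until_force=5);sleep(.2)
s=sense();print(r,s["position"],s["wrist_force"],s["ft_torque"],s["time_s"])
p,_=camera("scene");o=cv2.resize(p[175:260,325:395],None,fx=7,fy=7,interpolation=cv2.INTER_CUBIC);cv2.imwrite("pics/low.png",o[:,:,::-1])
E
```

```text
True [0.61353997 0.04809322 0.13751021] [ 0.67588505  0.55483832 -1.0554031 ] [-0.01517944 -0.03011596  0.02530654] 7.725
```

View pics/low.png

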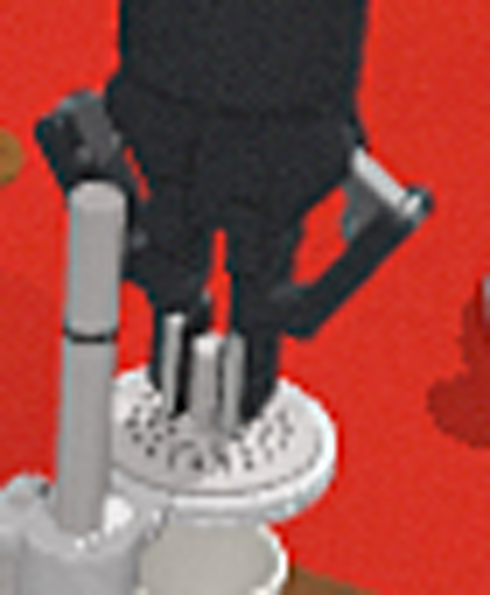

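```bash
python3 - <<'E'
from h import *
x0=np.array([.6140,.0480])
for d in[(.001,.001),(0,.002),(.0015,0),(.0015,.002),(-.0015,.002),(0,.0035),(0,-.0015),(-.0015,0)]:
    x=x0+d
    move_l([*x,.1405],feed=.08);r=move_l([*x,.1318],feed=.03,until_force=5);sleep(.1)
    s=sense();print(d,r,s["position"].round(4),s["wrist_force"].round(2),s["time_s"])
    if s["position"][2]<.1346:break
E
```

```text
(0.001, 0.001) True [0.6153 0.049  0.1389] [-1.36 -0.16  5.18] 8.3417
(0, 0.002) True [0.6139 0.0498 0.1387] [-1.6  -0.23  4.93] 8.9
(0.0015, 0) True [0.6153 0.0479 0.139 ] [-2.43 -0.24  5.91] 9.4583
(0.0015, 0.002) True [0.6153 0.05   0.1391] [-1.4  -0.41  6.01] 10.0167
(-0.0015, 0.002) True [0.6127 0.0496 0.1334] [-2.03  0.81  5.02] 10.675
```

```bash
python3 - <<'E'
from h import *
command_gripper(.03);sleep(.2)
P=sense()["position"];move_l([P[0],P[1],.20],feed=.15)
command_gripper(.045)
movep([.50,-.02,.24],down(-.85))
sleep(.1);s=sense();print(s["position"],s["joint_pos"].round(2),s["time_s"])
p,_=camera("scene");t,_=camera("top");np.savez("top2.npz",p=t)
a=cv2.resize(p[185:285,270:390],(480,400),interpolation=2);b=cv2.resize(t[165:255,260:330],(311,400),interpolation=2)
cv2.imwrite("pics/rel.png",np.hstack([a,b])[:,:,::-1])
E
```

```text
[ 0.50067347 -0.01934345  0.23988625] [-0.69  0.24  0.76  1.99 -0.2   0.99 -0.68] 13.075
```

View pics/rel.png

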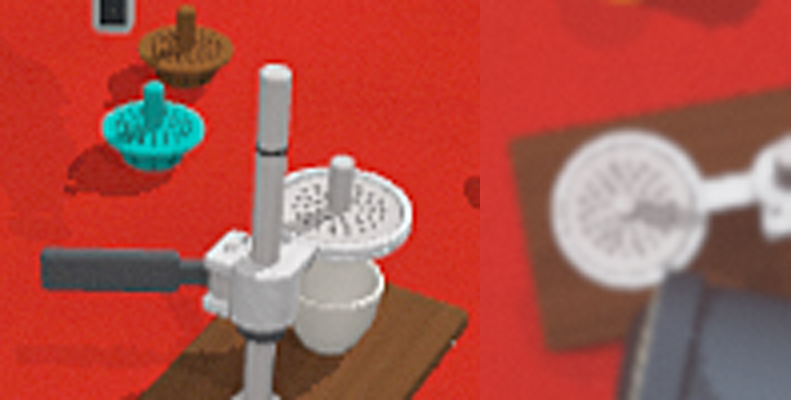

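The strainer is seated flush in the ring (scene part, flange at (345,212)), and the lever is untouched, with the paddle running from (41,270) to (180,270). Next I grip the lever.

```bash
python3 - <<'E'
from h import *
a=-2.43;g=np.array([.5507,-.0930]);R=down(a+np.pi/2)
movep([*g,.19],R)
print(move_l([*g,.109],feed=.1,until_force=8))
command_gripper(0,60);sleep(.2)
s=sense();print(s["finger_gap"],s["gripper_force"],s["position"],s["wrist_force"],s["ft_torque"],s["joint_pos"].round(2),s["time_s"])
p,_=camera("scene");t,_=camera("top")
cv2.imwrite("pics/grip.png",cv2.resize(p[140:290,250:390],None,fx=4,fy=4,interpolation=2)[:,:,::-1])
E
```

```text
False
0.009212634994855931 61.94538116455078 [ 0.55097401 -0.09301189  0.10943   ] [0.24236211 0.26817451 5.27023913] [0.16670578 0.0859391  0.08196128] [-0.41  0.53  0.67  1.98 -0.46  0.79 -0.33] 15.2333
```

View pics/grip.png

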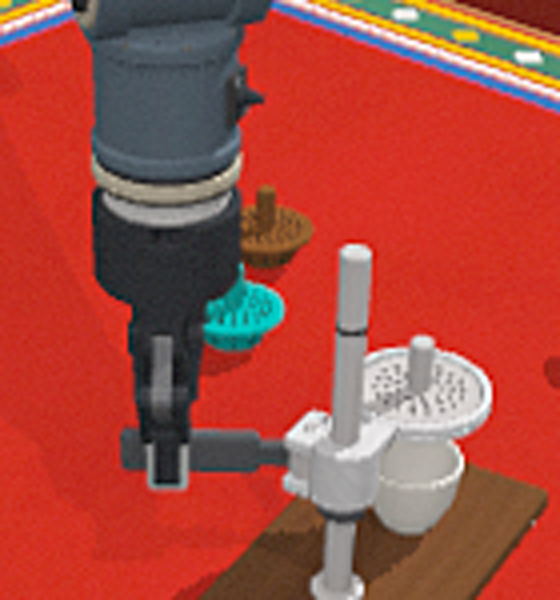

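```bash
python3 - <<'E'
from h import *
z0=sense()["position"][2];x,y=.5507,-.0930
move_l([x,y,.150],feed=.05);move_l([x,y,.1794],feed=.04);sleep(.4)
s=sense();print(s["position"],s["position"][2]-z0,s["wrist_force"],s["ft_torque"],s["finger_gap"],s["gripper_force"],s["time_s"])
p,_=camera("scene");np.savez("scene3.npz",p=p)
cv2.imwrite("pics/lift.png",cv2.resize(p[175:275,305:385],None,fx=7,fy=6,interpolation=2)[:,:,::-1])
# predicted pixel rows: mark, collar top front edge/points
for n,X in[("post mark",[.6305,-.038,.191]),("rim 19mm toward cam",[.6305+.019*.654,-.038-.019*.757,.191])]:print(n,proj("scene",X))
E
```

```text
[ 0.55076352 -0.09278591  0.17925997] 0.06983962446716835 [ 4.47783274  3.49097492 -5.55428709] [ 0.51612062 -0.75557469 -0.07306761] 0.00923501510779031 60.26380777359009 17.5833
post mark [337.23030037 221.63210465]
rim 19mm toward cam [337.46810496 226.57600674]
```

View pics/lift.png

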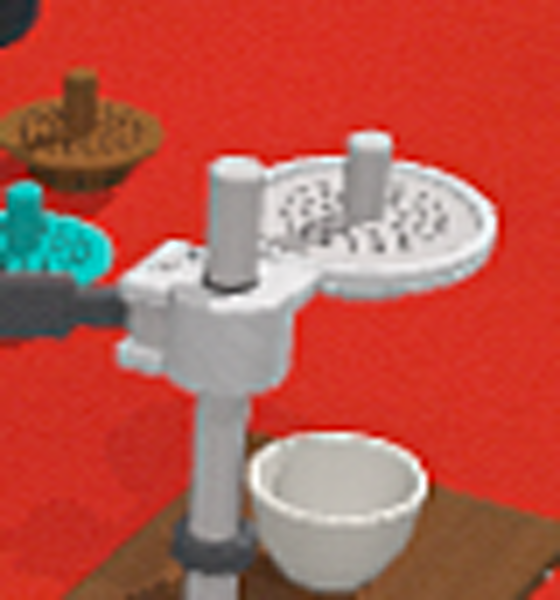

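The dark ring now just shows at the collar's top face (about (232,287)), so the arm is at the mark. Next I swing the lever closed.

```bash
python3 - <<'E'
from h import *
h=np.array([.6100,-.0420]);r=.078
for a in[*np.arange(-2.34,-1.37,.09),-1.35]:
    u=np.array([np.cos(a),np.sin(a)]);g=h+r*u
    move_l([*g,.1794],down(a+np.pi/2),feed=.05)
    s=sense();f=s["wrist_force"]
    v=s["position"][:2]-h
    print(round(a,2),"rad F",round(f[:2]@u,1),"tan F",round(f[:2]@[-u[1],u[0]],1),"fz",round(f[2],1),"z",s["position"][2].round(4),"ang",round(np.arctan2(v[1],v[0]),3),round(np.hypot(*v),4))
    if np.linalg.norm(f)>45:print("stop");break
print(s["time_s"],s["gripper_force"],s["finger_gap"],s["ft_torque"])
p,_=camera("scene");t,_=camera("top")
A=cv2.resize(p[170:290,290:390],(480,576),interpolation=2);B=cv2.resize(t[170:270,285:365],(320,400),interpolation=2);B=np.vstack([B,np.zeros((176,320,3),np.uint8)])
cv2.imwrite("pics/closed.png",np.hstack([A,B])[:,:,::-1])
E
```

```text
-2.34 rad F -4.9 tan F 0.9 fz -4.7 z 0.1793 ang -2.341 0.078
-2.25 rad F -4.8 tan F 1.3 fz -4.7 z 0.1793 ang -2.253 0.078
-2.16 rad F -4.1 tan F 0.4 fz -5.8 z 0.1792 ang -2.165 0.078
-2.07 rad F -4.6 tan F 0.6 fz -5.7 z 0.1792 ang -2.077 0.0779
-1.98 rad F -4.8 tan F -0.3 fz -4.3 z 0.1792 ang -1.988 0.0779
-1.89 rad F -4.2 tan F -1.2 fz -5.4 z 0.1791 ang -1.899 0.0779
-1.8 rad F -3.6 tan F -1.8 fz -5.1 z 0.1791 ang -1.81 0.0778
-1.71 rad F -6.0 tan F -0.7 fz -4.3 z 0.1791 ang -1.719 0.0777
-1.62 rad F -4.2 tan F -2.0 fz -5.2 z 0.179 ang -1.632 0.0776
-1.53 rad F -5.5 tan F -1.8 fz -5.6 z 0.179 ang -1.541 0.0775
-1.44 rad F -5.1 tan F -0.8 fz -5.0 z 0.1789 ang -1.453 0.0774
-1.35 rad F -6.8 tan F -4.8 fz -2.4 z 0.1787 ang -1.383 0.0773
21.1333 61.223952770233154 0.009163738749911856 [ 1.03857256  0.99765057 -0.5007201 ]
```

View pics/closed.png

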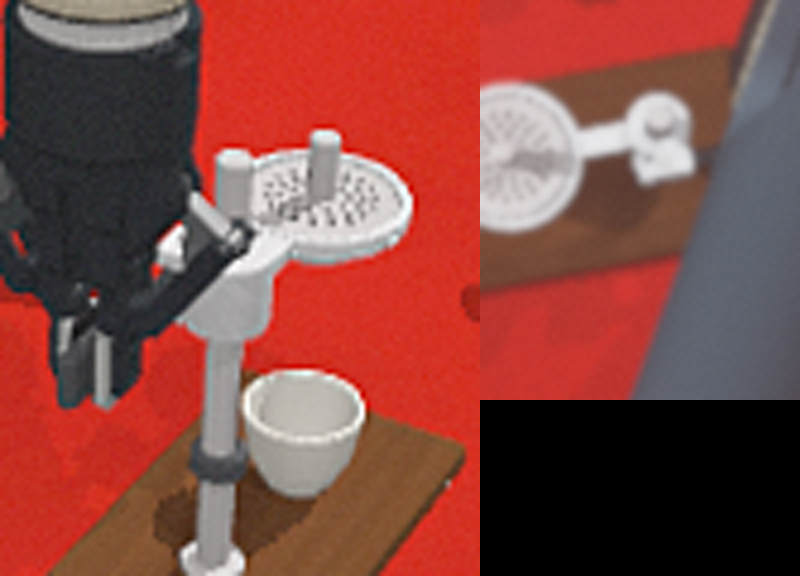

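```bash
python3 - <<'E'
from h import *
h=np.array([.6100,-.0420])
for a in(-1.35,-1.31,-1.28):
    u=np.array([np.cos(a),np.sin(a)])
    if a>-1.35: move_l([*(h+.078*u),.1794],down(a+np.pi/2),feed=.03)
    sleep(.4);s=sense();f=s["wrist_force"];v=s["position"][:2]-h;y=s["tcp_rot"][:,1]
    print(a,"F",f.round(1),s["ft_torque"].round(2),"tan",round(f[:2]@[-u[1],u[0]],1),"ang",round(np.arctan2(v[1],v[0]),3),"toolyaw",round(np.arctan2(y[1],y[0])-np.pi/2,3),s["position"].round(4))
    if abs(f[:2]@[-u[1],u[0]])>20:break
E
```

```text
-1.35 F [-6.4  5.4 -2.3] [ 1.01  0.97 -0.57] tan -5.1 ang -1.383 toolyaw -1.357 [ 0.6244 -0.1179  0.1787]
-1.31 F [-12.4   5.3   2. ] [ 1.1   2.13 -1.34] tan -10.6 ang -1.375 toolyaw -1.321 [ 0.625  -0.1178  0.1786]
-1.28 F [-16.4   5.5   3.8] [ 1.14  2.96 -1.76] tan -14.1 ang -1.37 toolyaw -1.294 [ 0.6255 -0.1178  0.1785]
```

```bash
python3 - <<'E'
from h import *
sleep(.3);s=sense();print(s["position"],s["gripper_force"],s["time_s"]);print(finish_job())
E
```

```text
[ 0.62545316 -0.11778399  0.17845133] 86.34231339470716 23.2333
the job is handed in; nothing more can be done
None
```

The job is handed in at 23 s: the strainer looks home in the ring and the collar was at the mark in the picture before closing (about 1 mm lower since by the tool height; the gripper hid the mark afterwards), with the lever swung until it stalled at its stop and still gripped; the judge returned no verdict.

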